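Load the spice mill with nutmegs and hold its dial at the third click

TASK

Pick up the wooden scoop by its handle and tip all four nutmegs from it into the mill's steel hopper without fingering the nutmegs, then set the empty scoop back down flat on the ledge and let go of it. Then press the green paddle of the mill's spring-return dial down with the fingertips, past the first two clicks to the third (its pointer at the red stud, short of the end stop), and finish while still holding it there, because it springs back when let go. Leave the other kitchen things where they stand.

Things in the scene. Friction and masses are not known exactly. Their poses are not given: they have to be found in the camera images.
- mill: white electric spice mill fixed to the ledge, housing 160 (x) x 170 (y) x 100 mm high, steel funnel hopper on top. Origin: centre of its underside; z up; its control face with the dial is the +x face, 80 mm from the origin.
- hopper_mouth (a point): centre of the hopper's round open mouth, level with its rim, 170 mm above the ledge, straight above the mill's origin. Mouth 150 mm outside, about 140 mm inside diameter; the funnel narrows to about 70 mm across its closed floor, 64 mm below the rim.
- dial_axis (a point): point on the dial's level axis (along the mill's x), at the mill's x +108, y +30, z +66 mm. Steel dial 68 mm across, just in front of the control face. A 12 mm wide arm reaches out to the mill's +y side and ends in a green paddle: 74 to 110 mm from the axis, 26 mm wide along the mill's x, 10 mm thick.
- dial_pad (a point): middle of the upper face of the green paddle, 92 mm from the dial axis; it moves with the dial. At rest 115 mm above the ledge, at the third click about 35 mm above it. Nothing is below or above it.
- dial (a joint): turn of the dial, rad. 0 = rest, paddle 0.5 rad above level; grows as the paddle is pressed down. Clicks at 0.3, 0.6, 0.9; end stop at 1.06. A spring always drives it back to 0, no click holds it; the push at the paddle rises in waves from 1 to 6 N. A red pointer opposite the paddle points at the white, yellow and red studs on the black control face at clicks 1, 2, 3.
- scoop: loose wooden scoop, 0.11 kg. Origin: centre of the pan's underside; z up; handle to +x, open pouring lip at -x. Pan x -60 to +52 mm, 80 mm wide (y); walls 36 mm high, 3 mm thick at the sides and back (+x); floor 3 mm thick, flat, but rising 15 degrees from x -25 mm to the lip. Nutmegs roll out when it is tipped lip-down by well over 15 degrees; 45 to 50 empties it.
- scoop_grip (a point): grip point on the scoop's handle, at x +85 mm, 29 mm above the scoop's underside. The dark wooden handle is a straight bar along the scoop's x, from x +52 to +132 mm, 16 mm wide (y), 14 mm high (22 to 36 mm above the underside).
- scoop_lip (a point): middle of the pouring lip's upper edge, at x -61 mm, 12 mm above the scoop's underside.
- mortar: bystander: pale grey stone mortar, 140 mm across, 95 mm high, 2.6 kg. Origin: centre of its underside; z up.
- pestle: bystander: short marble pestle standing on its head, 52 mm across, 120 mm high. Origin: centre of its underside; z up.
- bowl_low: bystander: lower of two stacked stainless steel bowls, 120 mm across, 50 mm high. Origin: centre of its underside; z up.
- bowl_top: bystander: upper of the two stacked bowls, same size, standing 12 mm higher. Origin: centre of its underside; z up.
- cup: bystander: green ceramic cup, 76 mm across, 80 mm high. Origin: centre of its underside; z up.
- jar: bystander: amber jar with a red cap, 70 mm across, 100 mm high. Origin: centre of its underside; z up.
- nut0: brown nutmeg, 28 mm long (its y) and 22 mm thick, 12 g, lying in the scoop. Origin: its centre.
- nut1: brown nutmeg, 28 mm long (its y) and 22 mm thick, 12 g, lying in the scoop. Origin: its centre.
- nut2: brown nutmeg, 28 mm long (its y) and 22 mm thick, 12 g, lying in the scoop. Origin: its centre.
- nut3: brown nutmeg, 28 mm long (its y) and 22 mm thick, 12 g, lying in the scoop. Origin: its centre.
Things that resemble listed ones, but are neither listed nor needed, are in the scene too. Of the things that look like the scoop, the middle-sized one is meant.

How it is judged:
On the way, in this order (a step that is already met when the one before it is completed fails the run):
1. all four nutmegs lie in the mill's hopper (horizontal distance between each of nut0, nut1, nut2, nut3 and hopper_mouth below 0.066 m and z of nut0 in the frame of hopper_mouth between -0.08 and 0 m and z of nut1 in the frame of hopper_mouth between -0.08 and 0 m and z of nut2 in the frame of hopper_mouth between -0.08 and 0 m and z of nut3 in the frame of hopper_mouth between -0.08 and 0 m), for 0.2 s.
2. the empty scoop stands flat on the ledge, let go (all of step 1 and height (world z) of scoop below 0.006 m and angle between scoop's own z axis and vertical below 0.1 rad and contact force between the fingers and scoop below 0.2 N and linear speed of scoop below 0.03 m/s), for 0.2 s.
At the end, for the whole second after the job is handed in: All four nutmegs lie in the hopper below its rim; the scoop stands flat (0.1 rad, 6 mm) on the ledge, at rest, let go; the fingers alone hold the dial at the third click (0.8 to 1.0 rad) with over 1 N; each bystander is upright within 30 mm of its start (all of step 2 and value of joint dial between 0.8 and 1 rad and contact force between the fingers and mill above 1 N and contact force between scoop and mill below 0.2 N and distance of each of mortar, pestle, bowl_low, bowl_top, cup, jar from where it was at the start of the episode below 0.03 m and angle between each of mortar, pestle, bowl_low, bowl_top, cup, jar's own z axis and vertical below 0.3 rad); the arm keeps its last pose, push and grip.
It fails at once if the fingers handle a nutmeg (contact force between the fingers and nut0 above 0.5 N or contact force between the fingers and nut1 above 0.5 N or contact force between the fingers and nut2 above 0.5 N or contact force between the fingers and nut3 above 0.5 N).
It fails at once if a bystander is shoved or tipped (not (distance of mortar from where it was at the start of the episode below 0.03 m) or not (angle between mortar's own z axis and vertical below 0.3 rad) or not (distance of pestle from where it was at the start of the episode below 0.03 m) or not (angle between pestle's own z axis and vertical below 0.3 rad) or not (distance of bowl_low from where it was at the start of the episode below 0.03 m) or not (angle between bowl_low's own z axis and vertical below 0.3 rad) or not (distance of bowl_top from where it was at the start of the episode below 0.03 m) or not (angle between bowl_top's own z axis and vertical below 0.3 rad) or not (distance of cup from where it was at the start of the episode below 0.03 m) or not (angle between cup's own z axis and vertical below 0.3 rad) or not (distance of jar from where it was at the start of the episode below 0.03 m) or not (angle between jar's own z axis and vertical below 0.3 rad)).
It also fails if it takes over 72 s, if anything falls off the work surface, if the arm or the gripper's body presses on something with over 40 N, if the wrist force passes 120 N, or if a joint passes its speed limit or range.

ROBOT

A 7-joint arm with a two-finger parallel gripper is mounted at the origin on the work surface. World frame = base frame: x ahead of the robot, y to its left, z up, the work surface at z = 0. Lengths are in m, angles in rad, forces in N, time in s.
With the tool pointing down it reaches from about 0.4 to 0.85 m from the base axis. Payload 4.5 kg.
Tool frame: the origin (TCP) lies midway between the tips of the shut fingers; the grasp point (between the pads) lies 19 mm behind it; x points along the fingers, y is the direction in which the jaws open and shut, and the axes are right-handed (so a half turn about x gives the same grasp; the last joint's range is limited). The gripper opens to 88 mm and grips with 3 to 60 N. Pads are 18 mm wide; open, the fingers measure 123 mm over their backs; the gripper's body (75 mm by 187 mm) begins 45 mm behind the grasp point.
Start: joints at [0.034, 0.689, -0.195, 1.565, 0.157, 0.902, -0.215], TCP at [0.625, 0, 0.239] pointing down, gripper open.
Joint ranges: [-3.01, 3.01], [-0.46, 2.08], [-1.47, 1.51], [0.13, 2.56], [-1, 4.14], [0.04, 2.09], [-2.66, 2.66]. Speed limits (rad/s): [2.57, 2.57, 3.14, 3.14, 3.14, 3.14, 3.14].

INTERFACE

Orientations are given as [roll, pitch, yaw] about the fixed x, y, z axes, in that order (R = Rz(yaw) Ry(pitch) Rx(roll)).
In Python, from station import status, imaging, robot gives the robot as it stands.
- The arm moves only by the tool move_arm, never from a script. Its argument "moves" is one flat list of numbers, 6 for each row, row after row: the shift along the tool's x, y, z as a fraction of full scale, then the turn, a rotation vector about the tool's x, y, z as a fraction of full scale. A call has 1 to 5 rows; each row shifts and turns the commanded pose from where the row before left it, along the tool's axes as they then stand; what a row does not reach is not made up. Full scale, the value 1, is 0.1 m for a shift and 0.15 rad for a turn. A row lasts 1/8 s, in which the tool goes at most 62.5 mm and 10.7 degrees, less where a joint would pass 70% of its speed; a pose out of reach is approached as far as the arm can. A call with a number of a shift or a turn outside -1 to 1 is refused whole. A call with a gripper value outside its range is refused whole. "hand" is the opening, from -1 (shut) to 1 (fully open), so that 0 is half open, set as the call begins (left out, the last holds). The fingers move at their own pace and stop on an object; "force" is the grip in N (left out, the last holds). Time passes only in rows, so rows that do not move let the fingers close. It gives the time, the measured TCP pose, the force and the opening at its end, in the units of the state.
- status.read_state(): the state, without advancing time (a new reading comes with each control period).
- imaging.capture(name): name is "scene" or "side" or "wrist"; returns a dict with "image" (420x560x3 uint8, red, green, blue), "z_map" (420x560 float32, m along the optical axis (not along the pixel's ray), 0 where there is no reading), "fx", "fy", "cx", "cy" (pixels), "k1" (the pictures are not rectified: a ray, as slopes to the right and down, at radius r is drawn at 1 + k1 r^2 times it, then the intrinsics apply), "R" (3x3) and "t" (3): a world point X has camera coordinates R X + t; the wrist camera has in their place "hand_eye" (4x4, takes a point from camera to tool coordinates, whose origin is the TCP and whose axes are the tool frame's). Camera axes: x right, y down, z forward; pixel columns grow to the right and rows downward; lengths in m; the calibration is good to about 2 mm. A picture is of the moment at which its call begins: read the wrist's pose just before it.
- robot.job_done(): hands the job in, once; it reports no verdict.
Trained networks look in the newest picture that a camera, given by its name, has taken for a name from the list of things; names that differ only in an ending like _2 or _b are one class to them, and where a whole thing is asked for, a point or a joint stands for the part that bears it (a point fixed in the world has none). Each returns a list of dicts, best first, with "conf" (0 to 1); they miss things now and then, are a little off and sometimes report something else, mostly with a low value. They report only what shows in the picture. A call takes as long as a camera call. They do not tell look-alikes from the thing itself.
- imaging.regions_of(query, camera): "pixels" (420x560 bool, what is visible of it) and "box" ([left, top, right, bottom] in pixels, round what is visible of it).
The state is a dict: "time_s": time; "joints": joint angles; "joint_vel": joint speeds; "joint_efforts": joint torques, N m; "tcp_pos": TCP position; "eef_rot": TCP orientation; "wrist_force": force on the tool from outside, world axes, zero at the start; "moment": the same for the moment, N m; "opening": finger opening in m.
Only numpy, scipy, OpenCV 4.12 (cv2) and the standard library are available. Lean on these libraries where they do the work, as an engineer would, in place of code of your own. Each camera call takes 0.05 s, during which the arm holds its last target.

## Working session

There is one attempt and no reset: what is moved stays moved. The work goes in short steps, Python scripts to look and compute and a tool call to move; the robot and the scene stay as the last step left them, time stands still between calls to the robot, and variables do not carry over. Pictures are saved under pics/ and viewed, and the job is handed in when it is done.

Besides the shell and the picture viewer there is one more tool, called after "Call:" as a command line: name --argument value ..., lists and objects as JSON in quotes. move_arm: Moves the arm, as the interface text tells. Its arguments: {"type":"object","properties":{"moves":{"type":"array","items":{"type":"number"}},"hand":{"type":"number"},"force":{"type":"number"}},"required":["moves"]}

```bash
ls; mkdir -p pics; cat > h.py <<'E'
import numpy as np, cv2, json
from station import status, imaging, robot
from scipy.spatial.transform import Rotation as Ro
def cap(name,save=None):
    s=status.read_state(); c=imaging.capture(name)
    if name=='wrist':
        T=np.eye(4);T[:3,:3]=Ro.from_euler('xyz',s['eef_rot']).as_matrix();T[:3,3]=s['tcp_pos']
        c['W']=T@np.array(c['hand_eye'])
    else:
        W=np.eye(4);R=np.array(c['R']);W[:3,:3]=R.T;W[:3,3]=-R.T@np.array(c['t']);c['W']=W
    if save: cv2.imwrite('pics/'+save,c['image'][:,:,::-1])
    return c
def cloud(c):
    K=np.array([[c['fx'],0,c['cx']],[0,c['fy'],c['cy']],[0,0,1.]])
    v,u=np.mgrid[0:420,0:560]
    p=np.stack([u,v],-1).reshape(-1,1,2).astype(float)
    n=cv2.undistortPoints(p,K,np.array([c['k1'],0,0,0,0.])).reshape(420,560,2)
    z=c['z_map'];P=np.concatenate([n*z[...,None],z[...,None]],-1)
    Wd=P@c['W'][:3,:3].T+c['W'][:3,3]; Wd[z==0]=np.nan
    return Wd
E
python3 - <<'E'
from h import *
s=status.read_state();print(s)
for n in('scene','side','wrist'):
    c=cap(n,n+'0.png');P=cloud(c);np.savez(n+'0.npz',P=P,im=c['image']);print(n,c['W'].round(3).tolist(),c['k1'])
    for q in('scoop','mill'):
        for r in imaging.regions_of(q,n):
            p=P[r['pixels']];print(q,round(r['conf'],2),r['box'],np.nanmedian(p,0).round(3))
E
```

```text
pics
{'time_s': 0.0, 'joints': array([ 0.03375115,  0.68999686, -0.19449734,  1.56632234,  0.15729081,
        0.90248803, -0.21510489]), 'joint_vel': array([-1.63515485e-03,  5.49147782e-05, -5.95474453e-04, -1.46171814e-04,
       -7.61856214e-05, -1.46770492e-04, -8.15781306e-05]), 'joint_efforts': array([ 3.38560185e-04, -5.27571630e+01, -1.26686912e+00, -1.53434461e+01,
       -5.26333472e-02,  6.56995355e-03,  1.65937727e-04]), 'tcp_pos': array([ 6.24378735e-01, -2.49449112e-05,  2.37907346e-01]), 'eef_rot': array([-1.49829854,  1.56897113, -3.06898772]), 'wrist_force': array([ 0.52362624, -0.42265038,  0.36349367]), 'moment': array([ 0.00486624, -0.01380082, -0.02021781]), 'opening': 0.08834558611787097}
scene [[-0.076, 0.549, -0.832, 1.345], [0.997, 0.042, -0.064, 0.204], [-0.001, -0.835, -0.551, 0.654], [0.0, 0.0, 0.0, 1.0]] -0.034165353321659445
scoop 0.91 [220.8, 169.1, 279.1, 226.5] [0.351 0.033 0.028]
scoop 0.86 [313.2, 178.1, 363.7, 198.3] [0.248 0.273 0.017]
scoop 0.79 [318.5, 205.1, 359.4, 258.0] [0.498 0.289 0.021]
mill 0.85 [96.2, 160.8, 189.3, 253.4] [ 0.544 -0.185  0.101]
mill 0.47 [317.6, 207.0, 357.4, 257.0] [0.494 0.289 0.02 ]
side [[-0.817, -0.402, 0.414, 0.131], [-0.577, 0.568, -0.587, 0.715], [0.001, -0.718, -0.696, 0.81], [0.0, 0.0, 0.0, 1.0]] -0.10611280627130508
scoop 0.87 [340.0, 308.2, 370.2, 373.6] [0.257 0.273 0.004]
scoop 0.6 [325.4, 205.8, 411.9, 284.8] [0.327 0.032 0.016]
scoop 0.51 [262.1, 135.0, 301.1, 163.7] [ 0.758 -0.156  0.041]
mill 0.66 [304.9, 119.1, 398.7, 204.1] [ 0.488 -0.157  0.098]
wrist [[1.0, -0.001, -0.001, 0.626], [-0.001, -0.956, -0.292, 0.075], [-0.001, 0.292, -0.956, 0.385], [0.0, 0.0, 0.0, 1.0]] -0.08462555659755959
scoop 0.77 [0.6, 81.2, 150.1, 207.8] [0.391 0.023 0.033]
scoop 0.2 [341.5, 264.1, 456.3, 333.3] [ 0.723 -0.139  0.029]
mill 0.79 [75.4, 275.0, 277.1, 419.9] [ 0.547 -0.142  0.1  ]
```

View pics/scene0.png

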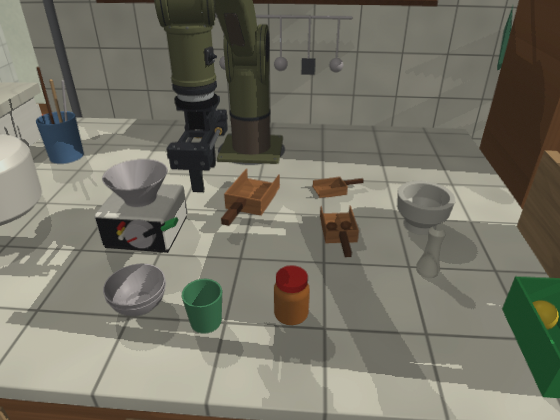

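View pics/side0.png

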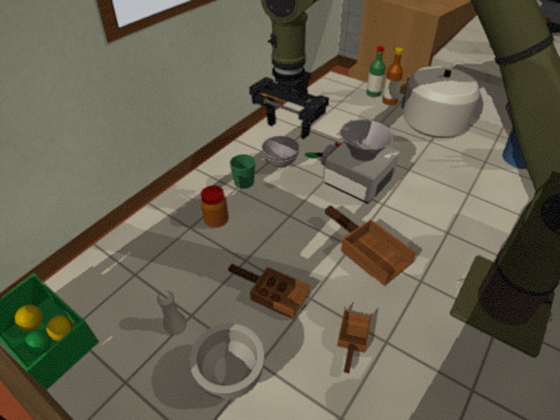

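View pics/wrist0.png

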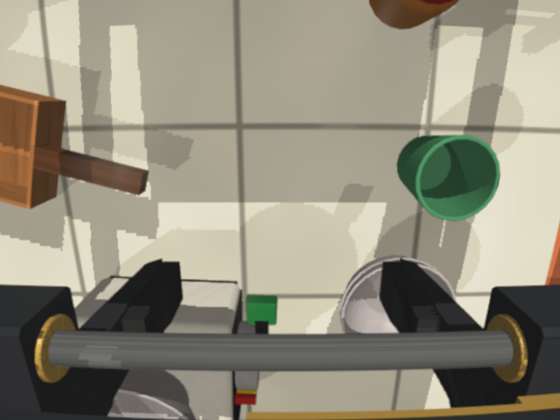

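Three scoops appear in the scene image. The large one at (250,195) and the small one at (332,187) are empty. The middle-sized one at (340,228) holds the nutmegs, so it fits the description. I'll enlarge it and measure.

```bash
python3 - <<'E'
from h import *
D={n:np.load(n+'0.npz') for n in('scene','side','wrist')}
a=D['scene']['im'][195:265,300:380];b=D['side']['im'][255:325,220:320]
cv2.imwrite('pics/crop0.png',np.hstack([cv2.resize(a,(400,350),interpolation=2),cv2.resize(b,(400,350),interpolation=2)])[:,:,::-1])
for n in('scene','side'):
    P=D[n]['P'];im=D[n]['im'].astype(int)
    x,y,z=P[...,0],P[...,1],P[...,2]
    # scoop
    m=(abs(x-.49)<.16)&(abs(y-.29)<.12)&(z>.008)&(z<.06)
    m&=(im[...,0]>1.35*im[...,2])
    p=P[m]; hp=None
    print(n,'scoop',m.sum(),p.min(0).round(3),p.max(0).round(3))
    r=cv2.minAreaRect((p[:,:2]*1000).astype(np.float32));print(r, cv2.boxPoints(r).round(0).tolist())
    # handle: dark
    # green paddle
    m=(im[...,1]>1.5*im[...,0])&(im[...,1]>1.3*im[...,2])&(abs(x-.6)<.12)&(y<0.0)&(z>.04)
    if m.any(): print('paddle',m.sum(),np.median(P[m],0).round(3),P[m].min(0).round(3),P[m].max(0).round(3))
    # hopper rim: points z>.16
    m=(z>.160)&(z<.178)&(abs(x-.5)<.12)&(abs(y+.18)<.12)
    p=P[m];(c,rr)=cv2.minEnclosingCircle((p[:,:2]*1000).astype(np.float32));print('rim',m.sum(),c,rr)
    m=(z>.090)&(z<.105)&(abs(x-.5)<.12)&(abs(y+.18)<.14)
    p=P[m];r=cv2.minAreaRect((p[:,:2]*1000).astype(np.float32));print('top',m.sum(),r,cv2.boxPoints(r).round(0).tolist())
    for q in('mortar','pestle','bowl_low','cup','jar'):
        for r in imaging.regions_of(q,n)[:2]:
            pp=P[r['pixels']];pp=pp[~np.isnan(pp[:,0])];print(q,round(r['conf'],2),((np.percentile(pp,3,axis=0)+np.percentile(pp,97,axis=0))/2).round(3),np.percentile(pp,97,axis=0).round(3)[2])
E
```

```text
scene scoop 983 [0.389 0.236 0.008] [0.586 0.328 0.04 ]
((488.0370788574219, 287.43206787109375), (197.25448608398438, 80.53086853027344), 7.387238025665283) [[385.0, 315.0], [395.0, 235.0], [591.0, 260.0], [581.0, 340.0]]
paddle 122 [ 0.619 -0.093  0.116] [ 0.599 -0.115  0.096] [ 0.625 -0.077  0.125]
rim 637 (497.4765319824219, -201.6923828125) 75.99215698242188
top 2122 ((524.1809692382812, -199.38253784179688), (200.5394744873047, 180.05508422851562), 2.7942006587982178) [[420.0, -114.0], [428.0, -294.0], [629.0, -284.0], [620.0, -105.0]]
mortar 0.76 [0.421 0.492 0.051] 0.097
pestle 0.84 [0.604 0.475 0.061] 0.118
pestle 0.27 [ 0.6   -0.143  0.077] 0.121
bowl_low 0.94 [ 0.782 -0.116  0.037] 0.051
bowl_low 0.55 [ 0.52  -0.196  0.088] 0.169
cup 0.89 [0.779 0.013 0.044] 0.081
jar 0.94 [0.749 0.179 0.056] 0.102
jar 0.47 [ 0.522 -0.195  0.092] 0.169
side scoop 1491 [0.385 0.24  0.008] [0.582 0.332 0.039]
((485.5777282714844, 289.3390808105469), (193.5819854736328, 82.6045150756836), 6.5015549659729) [[385.0, 319.0], [394.0, 237.0], [586.0, 259.0], [577.0, 341.0]]
paddle 262 [ 0.687 -0.697  0.123] [ 0.53  -0.717  0.096] [ 0.718 -0.005  0.399]
rim 340 (493.27301025390625, -200.03684997558594) 77.4078598022461
top 1415 ((514.9510498046875, -191.52578735351562), (209.45266723632812, 172.5057830810547), 3.344085454940796) [[405.0, -112.0], [415.0, -284.0], [625.0, -272.0], [614.0, -99.0]]
mortar 0.77 [0.412 0.5   0.062] 0.096
mortar 0.6 [0.477 0.307 0.02 ] 0.026
pestle 0.64 [0.582 0.485 0.063] 0.117
bowl_low 0.55 [ 0.719 -0.1    0.033] 0.049
cup 0.88 [0.774 0.016 0.04 ] 0.079
cup 0.65 [0.479 0.307 0.021] 0.026
jar 0.79 [0.736 0.185 0.05 ] 0.1
```

View pics/crop0.png

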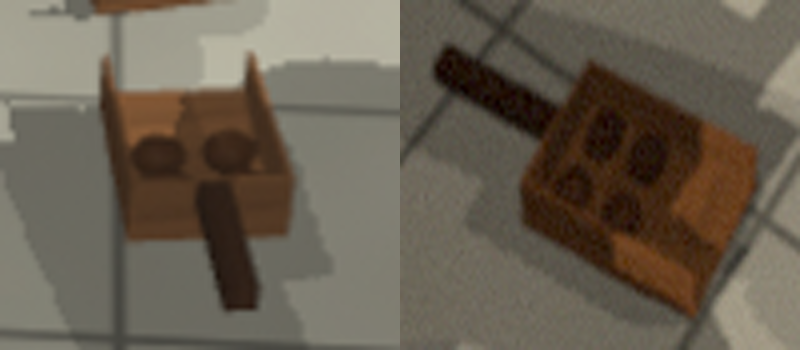

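```bash
cat >> h.py <<'E'
def go(pos,R,rows=None):
    """print tool-frame shift(m) and rotvec(rad) from current pose"""
    s=status.read_state();R0=Ro.from_euler('xyz',s['eef_rot']).as_matrix()
    d=R0.T@(np.array(pos)-s['tcp_pos']);w=Ro.from_matrix(R0.T@R).as_rotvec()
    print('shift/0.1',(d/.1).round(3),'turn/.15',(w/.15).round(3),'tcp',s['tcp_pos'].round(4),'t',s['time_s'],'F',s['wrist_force'].round(2),'open',round(s['opening'],4),'j',s['joints'].round(2))
def Rt(yaw,tilt=0):
    """tool down, jaws across a handle pointing at yaw, tilted lip down"""
    B=np.array([[0,0,-1],[0,-1,0],[-1,0,0.]])
    return Ro.from_euler('z',yaw).as_matrix()@Ro.from_euler('y',-tilt).as_matrix()@B
E
python3 - <<'E'
from h import *
from scipy.optimize import least_squares
D={n:np.load(n+'0.npz') for n in('scene','side','wrist')}
for n in('scene','side'):
    P=D[n]['P'];im=D[n]['im'].astype(int)
    x,y,z=P[...,0],P[...,1],P[...,2]
    m=(x>.515)&(x<.62)&(abs(y-.30)<.08)&(z>.028)&(z<.045)
    p=P[m];print(n,'handle',m.sum(),p.mean(0).round(4),p.min(0).round(3),p.max(0).round(3))
    print(np.polyfit(p[:,0],p[:,1],1), 'yhandle@.52,.55',np.polyval(np.polyfit(p[:,0],p[:,1],1),[.52,.55]))
    # rim circle
    m=(z>.165)&(z<.175)&(abs(x-.5)<.12)&(abs(y+.18)<.12);p=P[m]
    f=least_squares(lambda q:np.hypot(p[:,0]-q[0],p[:,1]-q[1])-q[2],[.496,-.2,.073],loss='soft_l1',f_scale=.003);print('rim',f.x.round(4))
    # mill top front edge & face
    m=(z>.02)&(z<.09)&(x>.5)&(x<.61)&(y<-.09)&(y>-.3)
    p=P[m]
    for lo in np.arange(-.28,-.1,.03):
        mm=(z>.094)&(z<.104)&(y>lo)&(y<lo+.03)&(x>.4)&(x<.6);
        if mm.any():print(round(lo+.015,3),np.percentile(x[mm],97).round(4),end=' ')
    print()
    m=(z>.094)&(z<.104)&(x>.4)&(x<.58)&(y<-.05)&(y>-.35);print('y rng',P[m][:,1].min(),P[m][:,1].max())
    mm=(z>.094)&(z<.104)
    for lo in np.arange(.42,.58,.04):
        k=mm&(x>lo)&(x<lo+.04)&(y<-.05)&(y>-.35)
        if k.any():print(round(lo+.02,2),np.percentile(y[k],[2,98]).round(4),end=' ')
    print()
E
```

```text
scene handle 169 [0.5545 0.2948 0.0357] [0.515 0.283 0.028] [0.586 0.306 0.04 ]
[0.13282013 0.22115724] yhandle@.52,.55 [0.2902237  0.29420831]
rim [ 0.4983 -0.2007  0.0707]
-0.265 0.5746 -0.235 0.5767 -0.205 0.5897 -0.175 0.5973 -0.145 0.5827 -0.115 0.5759 
y rng -0.28728784699349713 -0.11368841872879065
0.44 [-0.1702 -0.1144] 0.48 [-0.2805 -0.1166] 0.52 [-0.2814 -0.1191] 0.56 [-0.2805 -0.1214] 
side handle 194 [0.5478 0.2987 0.033 ] [0.515 0.286 0.028] [0.582 0.31  0.037]
[0.12145049 0.23218871] yhandle@.52,.55 [0.29534297 0.29898648]
rim [ 0.4951 -0.1977  0.0714]
-0.265 0.455 -0.235 0.5011 -0.205 0.5709 -0.175 0.5943 -0.145 0.5725 -0.115 0.5755 
y rng -0.28235006669264384 -0.11006848486272514
0.44 [-0.273  -0.1151] 0.48 [-0.1874 -0.114 ] 0.52 [-0.2186 -0.1153] 0.56 [-0.2108 -0.1161]
```

```bash
python3 -c "
from h import *
go([.537,.295,.17],Rt(.127))"
```

```text
shift/0.1 [ 0.688 -0.88  -2.95 ] turn/.15 [ 9.626e+00 -1.000e-03 -1.000e-03] tcp [0.625  0.     0.2388] t 0.95 F [ 0.37 -0.32 -0.66] open 0.0883 j [ 0.03  0.69 -0.19  1.57  0.16  0.9  -0.22]
```

Call:
move_arm --moves '[0, -0.18, -0.5, 0, 0, 0, 0, -0.18, -0.5, 0, 0, 0, 0, -0.18, -0.5, 0, 0, 0, 0, -0.18, -0.5, 0, 0, 0, 0, -0.18, -0.5, 0, 0, 0]' --hand 1 --force 40

```text
time_s: 1.58
tcp_pos: [0.5344, 0.2516, 0.2389]
eef_rot: [1.925, 1.57, 0.354]
wrist_force: [0.3, 0.2, 0.5]
opening: 0.0885
```

Call:
move_arm --moves '[0, 0, 0, 0.96, 0, 0, 0, 0, 0, 0.96, 0, 0, 0, 0, 0, 0.96, 0, 0, 0, 0, 0, 0.96, 0, 0, 0, 0, 0, 0.96, 0, 0]'

```text
time_s: 2.2
tcp_pos: [0.535, 0.2501, 0.2388]
eef_rot: [-2.92, 1.571, 1.068]
wrist_force: [0.9, 0.4, -0.0]
opening: 0.0881
```

Call:
move_arm --moves '[0, 0, 0, 0.96, 0, 0, 0, 0, 0, 0.96, 0, 0, 0, 0, 0, 0.96, 0, 0, 0, 0, 0, 0.96, 0, 0, 0, 0, 0, 0.96, 0, 0]'

```text
time_s: 2.82
tcp_pos: [0.535, 0.2502, 0.2388]
eef_rot: [-1.889, 1.57, 1.379]
wrist_force: [-0.1, 0.7, 0.4]
opening: 0.0881
```

```bash
python3 -c "
from h import *
go([.537,.295,.17],Rt(.127))
c=cap('wrist','w1.png');P=cloud(c);np.savez('w1.npz',P=P,im=c['image'])
x,y,z=P[...,0],P[...,1],P[...,2]
m=(x>.515)&(x<.62)&(abs(y-.30)<.05)&(z>.026)&(z<.045);p=P[m]
if len(p):
  print(m.sum(),p.mean(0),p.min(0),p.max(0),np.polyfit(p[:,0],p[:,1],1))
  for v in(.52,.53,.54,.55,.56,.57):
    k=p[abs(p[:,0]-v)<.005];print(v,np.percentile(k[:,1],[5,95]).round(4),len(k))
"
```

```text
shift/0.1 [ 0.688 -0.441 -0.077] turn/.15 [-0.004 -0.001  0.002] tcp [0.535  0.2502 0.2388] t 2.825 F [-0.1   0.66  0.44] open 0.0881 j [-0.66  0.65  0.26  1.69 -0.21  0.83 -1.75]
1325 [0.55136601 0.29510039 0.03563735] [0.51507064 0.28316452 0.02603848] [0.58621161 0.30663252 0.03860472] [0.12060258 0.22860423]
0.52 [0.2838 0.299 ] 174
0.53 [0.285  0.3002] 183
0.54 [0.2865 0.3013] 177
0.55 [0.2877 0.3028] 187
0.56 [0.2888 0.3037] 193
0.57 [0.2899 0.3055] 199
```

View pics/w1.png

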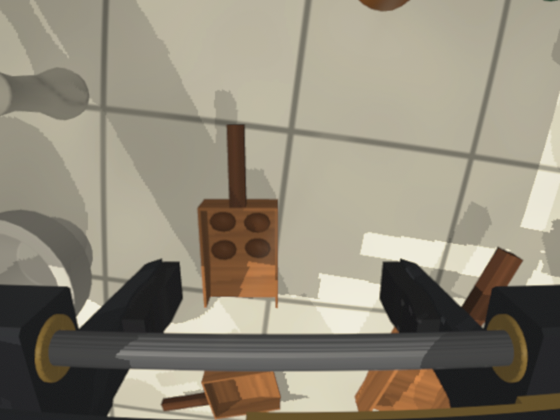

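The wrist image shows the middle scoop at (240,250). Its four nutmegs are visible and the handle is at (237,165). The handle is 16 mm wide with its top at 36 mm, which matches the description. Next I descend.

```bash
python3 -c "
from h import *
go([.541,.2937,.010],Rt(.122))"
```

```text
shift/0.1 [ 2.287 -0.422 -0.113] turn/.15 [ 0.003 -0.     0.001] tcp [0.5349 0.2504 0.2387] t 2.875 F [-0.65  0.03 -0.12] open 0.0883 j [-0.67  0.65  0.26  1.69 -0.22  0.83 -1.76]
```

Call:
move_arm --moves '[0, -0.21, -0.06, 0, 0, 0, 0, -0.21, -0.05, 0, 0, 0, 0.5, 0, 0, 0, 0, 0, 0.5, 0, 0, 0, 0, 0, 0.4, 0, 0, 0, 0, 0]'

```text
time_s: 3.5
tcp_pos: [0.5398, 0.2941, 0.0968]
eef_rot: [-0.342, 1.57, 2.933]
wrist_force: [0.3, -0.2, 0.7]
opening: 0.0884
```

```bash
python3 -c "
from h import *
c=cap('wrist','w2.png');P=cloud(c)
x,y,z=P[...,0],P[...,1],P[...,2]
m=(x>.515)&(x<.62)&(abs(y-.30)<.05)&(z>.026)&(z<.045);p=P[m]
for v in(.53,.54,.55,.56,.57):
    k=p[abs(p[:,0]-v)<.005]
    if len(k):print(v,np.percentile(k[:,1],[5,95]).round(4),len(k))
print(p[:,0].max())
go([.541,.2937,.010],Rt(.122))"
```

```text
0.53 [0.2854 0.3003] 412
0.54 [0.2868 0.3015] 422
0.55 [0.2881 0.3027] 443
0.56 [0.2891 0.3039] 467
0.57 [0.2905 0.3051] 480
0.5861905612900891
shift/0.1 [ 0.82  -0.007 -0.05 ] turn/.15 [ 0.075  0.058 -0.017] tcp [0.5368 0.2927 0.0921] t 3.55 F [-1.    0.69 -2.88] open 0.0878 j [-0.68  0.88  0.19  1.72 -0.27  0.57 -1.76]
```

View pics/w2.png

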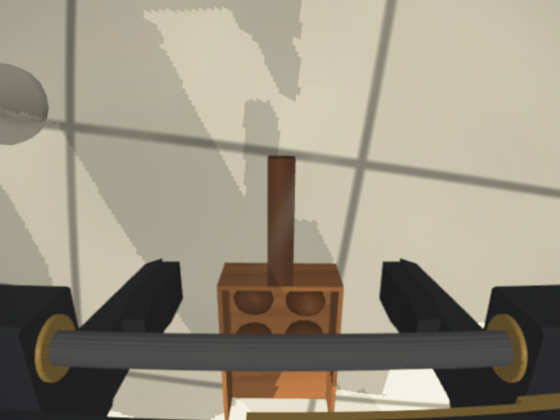

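The handle at (281,215) is centred between the fingers. I'll finish the descent.

Call:
move_arm --moves '[0.3, 0, -0.02, 0, 0, 0, 0.3, 0, -0.02, 0, 0, 0, 0.2, 0, 0, 0, 0, 0, 0, 0, 0, 0, 0, 0, 0, 0, 0, 0, 0, 0]'

```text
time_s: 4.18
tcp_pos: [0.5451, 0.2941, 0.0198]
eef_rot: [-2.788, 1.569, 0.485]
wrist_force: [-0.1, 0.7, -0.4]
opening: 0.0881
```

```bash
python3 -c "
from h import *
go([.541,.2937,.010],Rt(.122))"
```

```text
shift/0.1 [ 0.098 -0.002  0.042] turn/.15 [ 0.061 -0.011  0.004] tcp [0.5451 0.2941 0.0198] t 4.175 F [-0.13  0.67 -0.4 ] open 0.0881 j [-0.65  1.    0.15  1.72 -0.3   0.45 -1.74]
```

Call:
move_arm --moves '[0.1, 0, 0.04, 0.06, 0, 0, 0, 0, 0, 0, 0, 0]'

```text
time_s: 4.42
tcp_pos: [0.5395, 0.293, 0.0084]
eef_rot: [0.133, 1.569, -2.887]
wrist_force: [-0.1, -0.1, 0.1]
opening: 0.0882
```

Call:
move_arm --moves '[0, 0, 0, 0, 0, 0, 0, 0, 0, 0, 0, 0, 0, 0, 0, 0, 0, 0, 0, 0, 0, 0, 0, 0, 0, 0, 0, 0, 0, 0]' --hand -1 --force 45

```text
time_s: 5.05
tcp_pos: [0.5405, 0.2931, 0.0088]
eef_rot: [-3.033, 1.571, 0.23]
wrist_force: [-0.3, -1.0, 0.5]
opening: 0.0406
```

```bash
python3 -c "
from h import *
go([.541,.2937,.15],Rt(.122))"
```

```text
shift/0.1 [-1.412 -0.005 -0.006] turn/.15 [-0.001 -0.001  0.   ] tcp [0.5405 0.2931 0.0088] t 5.05 F [-0.34 -0.97  0.5 ] open 0.0406 j [-0.65  1.01  0.15  1.73 -0.3   0.42 -1.74]
```

Still closing.

Call:
move_arm --moves '[0, 0, 0, 0, 0, 0, 0, 0, 0, 0, 0, 0, 0, 0, 0, 0, 0, 0, 0, 0, 0, 0, 0, 0]'

```text
time_s: 5.55
tcp_pos: [0.5405, 0.2932, 0.0088]
eef_rot: [-2.416, 1.571, 0.848]
wrist_force: [-0.1, -0.3, -0.1]
opening: 0.0148
```

Call:
move_arm --moves '[-0.05, 0, 0, 0, 0, 0, -0.1, 0, 0, 0, 0, 0, -0.15, 0, 0, 0, 0, 0, -0.15, 0, 0, 0, 0, 0, 0, 0, 0, 0, 0, 0]'

```text
time_s: 6.18
tcp_pos: [0.5416, 0.2937, 0.0556]
eef_rot: [-2.787, 1.567, 0.476]
wrist_force: [-0.1, -0.0, -2.0]
opening: 0.015
```

```bash
python3 -c "
from h import *
c=cap('wrist','w3.png')
go([.541,.2937,.15],Rt(.122))"
```

```text
shift/0.1 [-0.953 -0.003 -0.002] turn/.15 [-0.001 -0.011  0.004] tcp [0.541  0.2934 0.0547] t 6.225 F [ 0.43  0.31 -1.81] open 0.0153 j [-0.67  0.94  0.17  1.73 -0.29  0.5  -1.75]
```

View pics/w3.png

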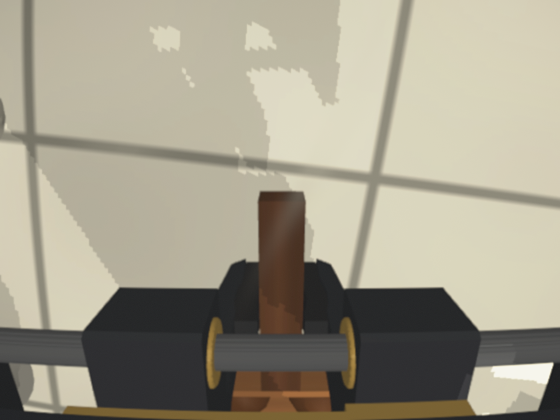

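Call:
move_arm --moves '[-0.2, 0, 0, 0, 0, 0, -0.3, 0, 0, 0, 0, 0, -0.35, 0, 0, 0, 0, 0, -0.35, 0, 0, 0, 0, 0, -0.35, 0, 0, 0, 0, 0]'

```text
time_s: 6.85
tcp_pos: [0.5402, 0.2929, 0.2107]
eef_rot: [2.919, 1.571, -0.101]
wrist_force: [-0.2, 0.6, -1.2]
opening: 0.0145
```

```bash
cat >> h.py <<'E'
L=np.array([-.147,0,.003])
HOP=np.array([.497,-.1995])
def pour(yaw,th,off=.03,zl=.197):
    u=np.array([np.cos(yaw),np.sin(yaw)])
    lip=np.r_[HOP+off*u,zl]
    A=Ro.from_euler('z',yaw).as_matrix()@Ro.from_euler('y',-th).as_matrix()
    return lip-A@L,Rt(yaw,th)
E
python3 -c "
from h import *
for n in('scene','side'): cap(n,n+'1.png')
for y in(0.122,-.1,-.2):
  print(y,pour(y,0)[0].round(3),pour(y,.87)[0].round(3)); go(*pour(y,0))
w=Ro.from_rotvec([0,.1,0]).as_matrix();l=np.array([-.003,0,.147]);print(l-w@l)
a=cv2.imread('pics/scene1.png');b=cv2.imread('pics/side1.png');cv2.imwrite('pics/c1.png',np.hstack([cv2.resize(a[100:310,200:480],(400,300)),cv2.resize(b[100:310,130:410],(400,300))]))
"
```

```text
0.122 [ 0.673 -0.178  0.194] [ 0.623 -0.184  0.307]
shift/0.1 [ 0.185  4.841 -0.716] turn/.15 [-0.004 -0.052  0.019] tcp [0.5429 0.2939 0.2134] t 6.95 F [ 0.65  0.05 -2.14] open 0.0147 j [-0.72  0.72  0.26  1.64 -0.24  0.81 -1.8 ]
-0.1 [ 0.673 -0.217  0.194] [ 0.623 -0.212  0.307]
shift/0.1 [ 0.184  5.231 -0.672] turn/.15 [ 1.476 -0.049  0.025] tcp [0.5429 0.2939 0.2134] t 6.95 F [ 0.65  0.05 -2.14] open 0.0147 j [-0.72  0.72  0.26  1.64 -0.24  0.81 -1.8 ]
-0.2 [ 0.67  -0.235  0.194] [ 0.622 -0.225  0.307]
shift/0.1 [ 0.183  5.401 -0.625] turn/.15 [ 2.143 -0.048  0.028] tcp [0.5429 0.2939 0.2134] t 6.95 F [ 0.65  0.05 -2.14] open 0.0147 j [-0.72  0.72  0.26  1.64 -0.24  0.81 -1.8 ]
[-0.0146905   0.          0.00043489]
```

View pics/c1.png

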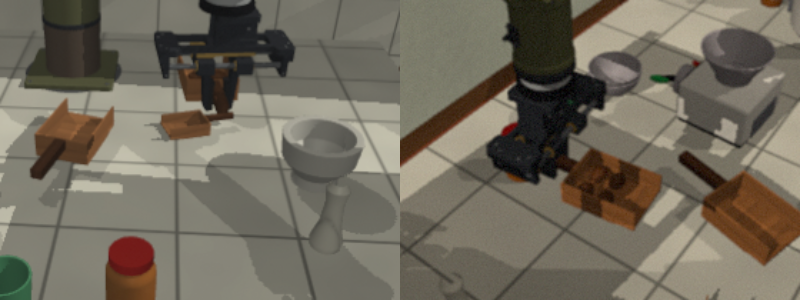

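Call:
move_arm --moves '[-0.2, 0.05, 0, 0, 0, 0, -0.25, 0.15, -0.03, 0, 0, 0, -0.15, 0.25, -0.05, 0, 0, 0, 0, 0.35, -0.05, 0, 0, 0, 0, 0.4, -0.05, 0, 0, 0]'

```text
time_s: 7.58
tcp_pos: [0.5724, 0.1757, 0.2682]
eef_rot: [-0.152, 1.57, 3.113]
wrist_force: [0.3, 0.8, -1.5]
opening: 0.0147
```

Call:
move_arm --moves '[0, 0.4, -0.05, 0, 0, 0, 0, 0.4, -0.05, 0, 0, 0, 0, 0.4, -0.05, 0, 0, 0, 0, 0.4, -0.05, 0, 0, 0, 0, 0.4, -0.05, 0, 0, 0]'

```text
time_s: 8.2
tcp_pos: [0.6215, -0.0204, 0.2679]
eef_rot: [-0.267, 1.569, 2.996]
wrist_force: [1.2, 0.1, -1.1]
opening: 0.0152
```

Call:
move_arm --moves '[0, 0.4, -0.05, 0, 0, 0, 0, 0.4, -0.05, 0, 0, 0, 0, 0.35, 0, 0, 0, 0, 0, 0.2, 0, 0, 0, 0, 0, 0.1, 0, 0, 0, 0]'

```text
time_s: 8.82
tcp_pos: [0.6491, -0.1625, 0.2682]
eef_rot: [-0.63, 1.57, 2.633]
wrist_force: [0.4, 1.3, -2.0]
opening: 0.015
```

```bash
python3 -c "
from h import *
go(*pour(-.2,0,zl=.25))
cap('scene','s2.png')
"
```

```text
shift/0.1 [ 0.211  0.742 -0.125] turn/.15 [2.14  0.008 0.004] tcp [ 0.6491 -0.1625  0.2682] t 8.825 F [ 0.45  1.27 -1.96] open 0.015 j [ 0.06  0.73  0.23  1.39 -0.18  1.04 -1.12]
```

View pics/s2.png

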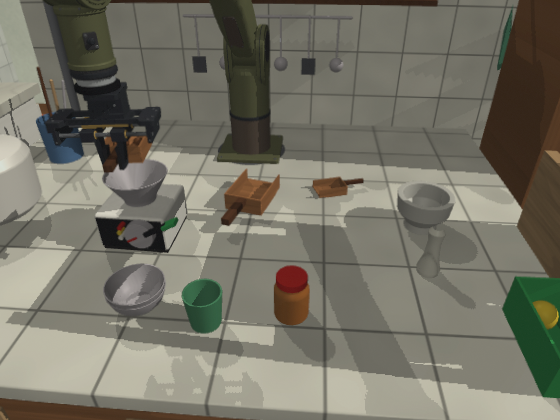

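Call:
move_arm --moves '[0, 0.25, -0.04, 0.7, 0, 0, 0, 0.25, -0.04, 0.7, 0, 0, 0, 0.24, -0.04, 0.7, 0, 0, 0, 0, 0, 0, 0, 0]'

```text
time_s: 9.38
tcp_pos: [0.6625, -0.2362, 0.2685]
eef_rot: [1.088, 1.57, -2.247]
wrist_force: [0.1, 0.2, -1.2]
opening: 0.0152
```

```bash
python3 -c "
from h import *
go(*pour(-.2,0,zl=.197))
c=cap('side','s3.png');P=cloud(c);c2=cap('wrist')
x,y,z=P[...,0],P[...,1],P[...,2]
im=c['image'].astype(int)
# scoop points (brown)
m=(im[...,0]>1.4*im[...,2])&(abs(x-.58)<.15)&(abs(y+.2)<.1)&(z>.2)&(z<.35)
p=P[m];print(m.sum(),p.min(0).round(3),p.max(0).round(3))
r=cv2.minAreaRect((p[:,:2]*1000).astype(np.float32));print(r,cv2.boxPoints(r).round())
cv2.imwrite('pics/s3c.png',cv2.resize(cv2.imread('pics/s3.png')[60:260,220:480],(780,600)))
"
```

```text
shift/0.1 [ 0.745 -0.031 -0.075] turn/.15 [ 0.043  0.003 -0.006] tcp [ 0.6625 -0.2362  0.2685] t 9.375 F [ 0.12  0.15 -1.23] open 0.0152 j [ 0.13  0.8   0.32  1.27 -0.25  1.11 -1.29]
1308 [ 0.508 -0.268  0.255] [ 0.702 -0.143  0.35 ]
((604.491455078125, -209.40159606933594), (200.98008728027344, 117.18704223632812), 10.29727554321289) [[ 495. -170.]
 [ 516. -285.]
 [ 714. -249.]
 [ 693. -134.]]
```

View pics/s3c.png

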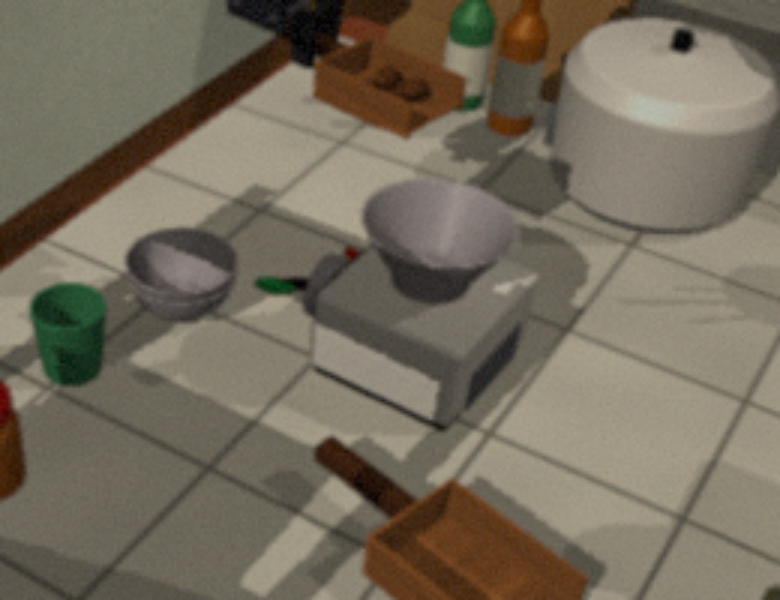

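Call:
move_arm --moves '[0.2, 0, -0.03, 0.04, 0, 0, 0.25, -0.02, -0.03, 0, 0, 0, 0.2, -0.01, -0.02, 0, 0, 0, 0.1, 0, 0, 0, 0, 0, 0, 0, 0, 0, 0, 0]'

```text
time_s: 10.1
tcp_pos: [0.6709, -0.2338, 0.1928]
eef_rot: [-0.128, 1.569, 2.815]
wrist_force: [0.3, 0.3, -0.7]
opening: 0.0157
```

```bash
python3 -c "
from h import *
go(*pour(-.2,0,zl=.197))
c=cap('side','s4.png');P=cloud(c)
x,y,z=P[...,0],P[...,1],P[...,2]
im=c['image'].astype(int)
m=(im[...,0]>1.5*im[...,2])&(abs(x-.56)<.1)&(abs(y+.2)<.08)&(z>.175)&(z<.24)
p=P[m];print(m.sum(),p.min(0).round(3),p.max(0).round(3))
r=cv2.minAreaRect((p[:,:2]*1000).astype(np.float32));print(r,cv2.boxPoints(r).round())
cv2.imwrite('pics/s4c.png',cv2.resize(cv2.imread('pics/s4.png')[60:260,220:480],(780,600)))
"
```

```text
shift/0.1 [-0.012  0.009  0.002] turn/.15 [0.007 0.011 0.001] tcp [ 0.6709 -0.2338  0.1928] t 10.1 F [ 0.33  0.27 -0.68] open 0.0157 j [ 0.13  0.88  0.3   1.33 -0.27  0.98 -1.29]
1090 [ 0.515 -0.264  0.181] [ 0.66  -0.161  0.233]
((592.28759765625, -214.56723022460938), (86.64871978759766, 145.3783416748047), 78.50584411621094) [[ 512. -243.]
 [ 655. -272.]
 [ 672. -187.]
 [ 530. -158.]]
```

View pics/s4c.png

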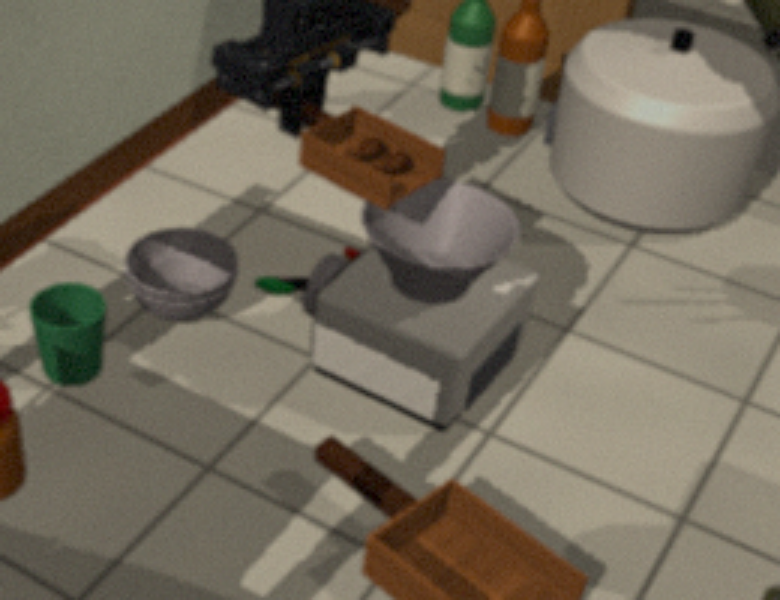

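Call:
move_arm --moves '[-0.147, 0, 0.004, 0, 0.667, 0, -0.147, 0, 0.004, 0, 0.667, 0, -0.147, 0, 0.004, 0, 0.667, 0, -0.147, 0, 0.004, 0, 0.667, 0, -0.147, 0, 0.004, 0, 0.667, 0]'

```text
time_s: 10.78
tcp_pos: [0.6555, -0.2315, 0.2671]
eef_rot: [3.139, 1.064, -0.202]
wrist_force: [-0.2, -0.1, -2.6]
opening: 0.0152
```

```bash
python3 -c "
from h import *
go(*pour(-.2,0.5,zl=.197))
c=cap('side','s5.png')
cv2.imwrite('pics/s5c.png',cv2.resize(cv2.imread('pics/s5.png')[60:210,250:450],(800,600)))
"
```

```text
shift/0.1 [0.014 0.001 0.022] turn/.15 [ 0.007 -0.042 -0.007] tcp [ 0.6555 -0.2315  0.2671] t 10.775 F [-0.15 -0.14 -2.6 ] open 0.0152 j [ 0.25  0.59  0.07  1.85 -0.42  0.21 -1.08]
```

View pics/s5c.png

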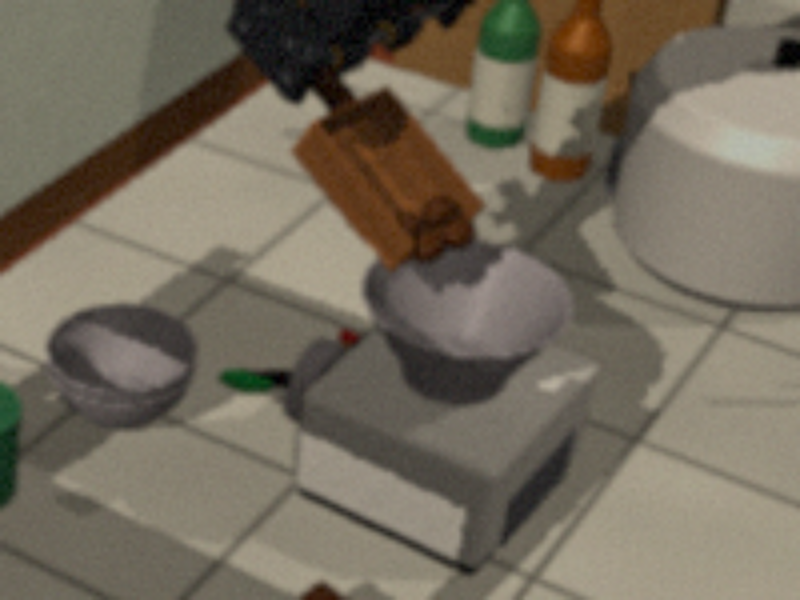

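Call:
move_arm --moves '[-0.1, 0, 0.01, 0, 0.5, 0, -0.12, 0, 0.01, 0, 0.6, 0, -0.12, 0, 0.01, 0, 0.6, 0, -0.12, 0, 0.01, 0, 0.6, 0, 0, 0, 0, 0, 0, 0]'

```text
time_s: 11.45
tcp_pos: [0.6533, -0.2406, 0.3415]
eef_rot: [-3.112, 0.858, -0.164]
wrist_force: [-0.3, -0.3, -1.5]
opening: 0.0147
```

```bash
python3 -c "
from h import *
go(*pour(-.2,0.85,zl=.197))
c=cap('side','s6.png')
cv2.imwrite('pics/s6c.png',cv2.resize(cv2.imread('pics/s6.png')[60:210,250:450],(800,600)))
"
```

```text
shift/0.1 [ 0.065 -0.089  0.478] turn/.15 [-0.026  0.917  0.156] tcp [ 0.6533 -0.2406  0.3415] t 11.45 F [-0.33 -0.31 -1.48] open 0.0147 j [ 0.44  0.48 -0.16  1.94 -1.    0.05 -0.45]
```

View pics/s6c.png

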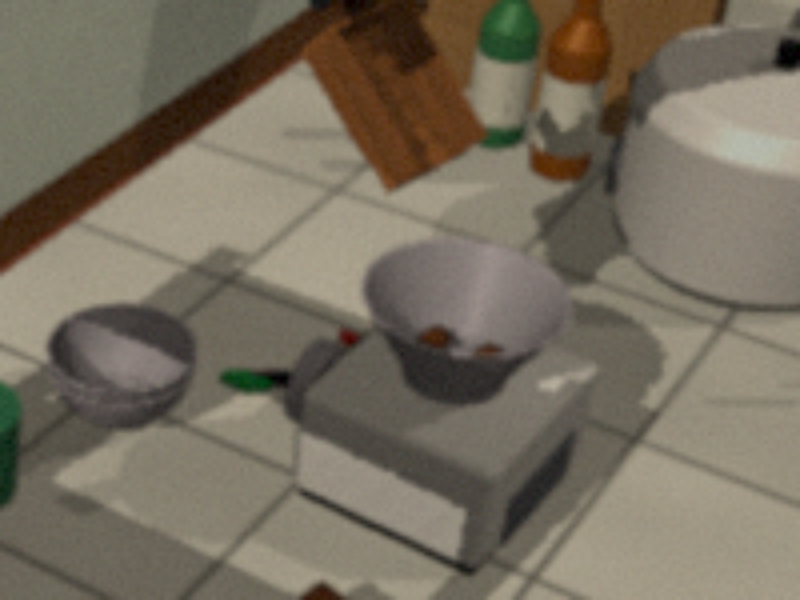

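Side image: the pan looks empty, and nutmegs show in the hopper at crop (437,338) and (488,350). Next I'll count them from another view.

```bash
python3 -c "
from h import *
c=cap('scene','s7.png');c=cap('wrist','w7.png')
a=cv2.imread('pics/s7.png')[130:240,70:220];cv2.imwrite('pics/s7c.png',np.hstack([cv2.resize(a,(400,300)),cv2.resize(cv2.imread('pics/w7.png'),(400,300))]))
"
```

View pics/s7c.png

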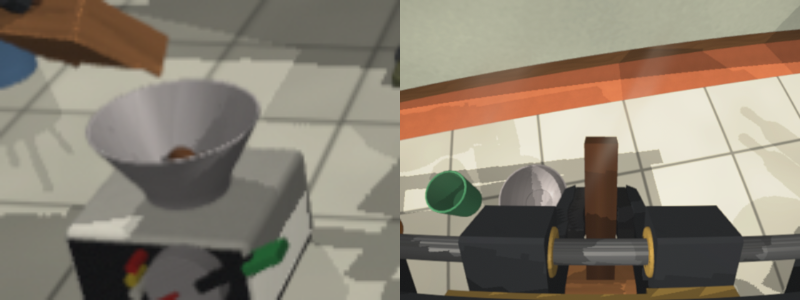

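```bash
python3 -c "
from h import *
go([.66,-.22,.33],Rt(-.2,0))
"
```

```text
shift/0.1 [ 0.088 -0.191  0.023] turn/.15 [ 0.057 -4.708  0.17 ] tcp [ 0.6526 -0.2382  0.3378] t 11.6 F [-0.37  0.94 -0.97] open 0.0152 j [ 0.44  0.48 -0.16  1.94 -1.    0.04 -0.45]
```

Call:
move_arm --moves '[0, -0.03, 0, 0, -0.6, 0.03, 0, -0.04, 0, 0, -0.8, 0.03, 0, -0.04, 0, 0, -0.9, 0.03, 0.04, -0.04, 0, 0, -0.9, 0.03, 0.04, -0.04, 0, 0, -0.9, 0.03]'

```text
time_s: 12.22
tcp_pos: [0.6611, -0.2208, 0.324]
eef_rot: [-3.088, 1.425, -0.133]
wrist_force: [1.0, -0.8, -1.7]
opening: 0.0151
```

```bash
python3 -c "
from h import *
go([.66,-.22,.33],Rt(-.2,0))
c=cap('side','s8.png')
cv2.imwrite('pics/s8c.png',cv2.resize(cv2.imread('pics/s8.png')[0:210,200:480],(800,600)))
"
```

```text
shift/0.1 [-0.061 -0.007  0.003] turn/.15 [ 0.086 -0.967  0.058] tcp [ 0.6611 -0.2208  0.324 ] t 12.225 F [ 1.04 -0.82 -1.71] open 0.0151 j [-0.07  0.73  0.7   1.4  -0.57  1.06 -1.04]
```

View pics/s8c.png

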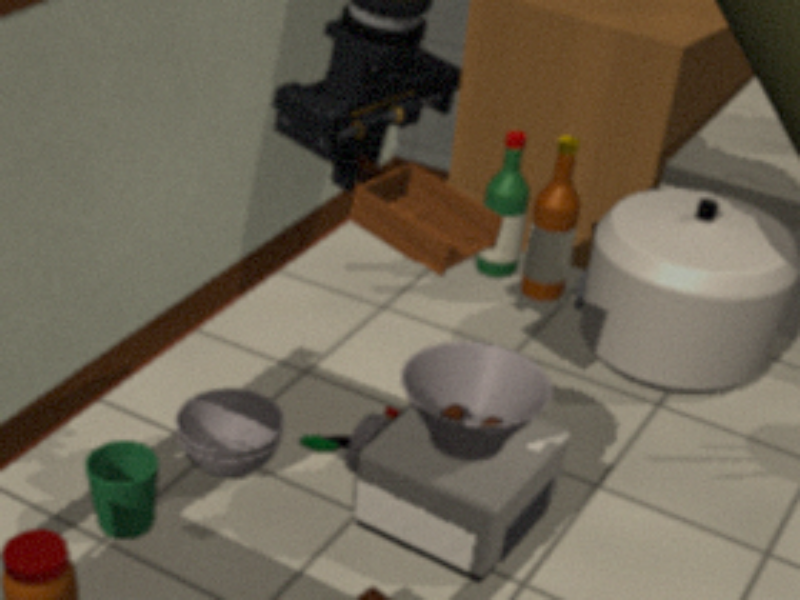

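The scoop is empty, seen at (425,220) in the crop, and no nutmeg lies on the ledge. I'm returning it to its original spot.

```bash
python3 -c "
from h import *
go([.541,.2935,.25],Rt(.122,0))
"
```

```text
shift/0.1 [ 0.453 -4.813  2.225] turn/.15 [-2.029 -0.947 -0.092] tcp [ 0.664  -0.2192  0.3225] t 12.275 F [ 5.07 -0.04 -0.9 ] open 0.0151 j [-0.07  0.74  0.7   1.39 -0.57  1.07 -1.04]
```

Call:
move_arm --moves '[0, -0.2, 0, 0, -0.95, 0, 0, -0.4, 0, -0.7, 0, 0, 0, -0.4, 0, -0.7, 0, 0, 0, -0.4, 0, -0.7, 0, 0, 0, -0.4, 0, 0, 0, 0]'

```text
time_s: 12.9
tcp_pos: [0.6691, -0.0421, 0.3249]
eef_rot: [-2.562, 1.557, 0.709]
wrist_force: [0.6, -0.7, -1.0]
opening: 0.0149
```

```bash
python3 -c "
from h import *
go([.541,.2935,.25],Rt(.122,0))
"
```

```text
shift/0.1 [ 0.766 -3.487  0.849] turn/.15 [ 0.044 -0.075  0.05 ] tcp [ 0.6691 -0.0421  0.3249] t 12.9 F [ 0.58 -0.7  -1.05] open 0.0149 j [-0.31  0.75  0.66  1.33 -0.47  1.21 -1.06]
```

Call:
move_arm --moves '[0.1, -0.4, 0.1, 0, -0.07, 0.05, 0.15, -0.45, 0.15, 0, 0, 0, 0.15, -0.45, 0.15, 0, 0, 0, 0.15, -0.45, 0.15, 0, 0, 0, 0.1, -0.45, 0.1, 0, 0, 0]'

```text
time_s: 13.52
tcp_pos: [0.5753, 0.1676, 0.2597]
eef_rot: [1.32, 1.57, -1.694]
wrist_force: [0.1, -0.2, -1.3]
opening: 0.0152
```

Call:
move_arm --moves '[0.05, -0.45, 0.1, 0, 0, 0, 0.05, -0.4, 0.1, 0, 0, 0, 0, -0.25, 0, 0, 0, 0, 0, -0.1, 0, 0, 0, 0, 0, 0, 0, 0, 0, 0]'

```text
time_s: 14.15
tcp_pos: [0.542, 0.2822, 0.2506]
eef_rot: [2.225, 1.569, -0.789]
wrist_force: [-0.5, -0.8, -0.4]
opening: 0.0151
```

```bash
python3 -c "
from h import *
go([.541,.2935,.010],Rt(.122,0))
"
```

```text
shift/0.1 [ 2.406e+00 -1.160e-01 -2.000e-03] turn/.15 [ 0.036 -0.007 -0.009] tcp [0.542  0.2822 0.2506] t 14.15 F [-0.48 -0.81 -0.35] open 0.0151 j [-0.92  0.75  0.68  1.62 -0.55  0.97 -1.49]
```

Call:
move_arm --moves '[0.4, -0.06, 0, 0, 0, 0, 0.5, -0.06, 0, 0, 0, 0, 0.5, 0, 0, 0, 0, 0, 0.4, 0, 0, 0, 0, 0, 0.2, 0, 0, 0, 0, 0]'

```text
time_s: 14.78
tcp_pos: [0.5406, 0.2917, 0.0492]
eef_rot: [1.216, 1.568, -1.802]
wrist_force: [0.1, 0.1, -0.5]
opening: 0.0151
```

Call:
move_arm --moves '[0.1, 0, 0, 0, 0, 0, 0, 0, 0, 0, 0, 0, 0, 0, 0, 0, 0, 0]'

```text
time_s: 15.15
tcp_pos: [0.5419, 0.2943, 0.0424]
eef_rot: [3.12, 1.567, 0.105]
wrist_force: [0.4, -0.5, -0.7]
opening: 0.0151
```

```bash
python3 -c "
from h import *
go([.541,.2935,.010],Rt(.122,0))
c=cap('side','s9.png');P=cloud(c);im=c['image'].astype(int)
cv2.imwrite('pics/s9c.png',cv2.resize(cv2.imread('pics/s9.png')[230:350,210:370],(800,600)))
"
```

```text
shift/0.1 [0.324 0.006 0.011] turn/.15 [ 0.032 -0.023 -0.   ] tcp [0.5419 0.2943 0.0424] t 15.15 F [ 0.36 -0.46 -0.67] open 0.0151 j [-0.82  1.01  0.46  1.74 -0.76  0.58 -1.34]
```

View pics/s9c.png

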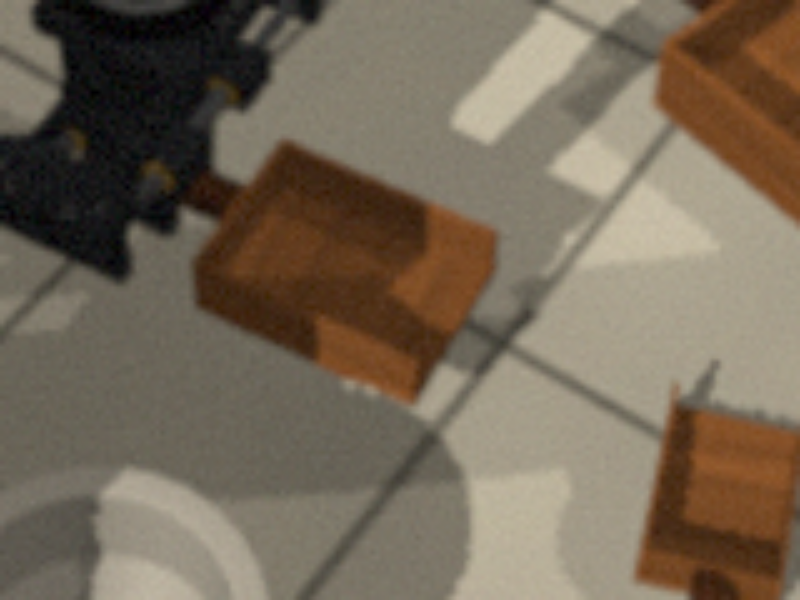

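Empty and level. I'll lower it gently.

Call:
move_arm --moves '[0.1, 0, 0, 0, -0.02, 0, 0.1, 0, 0, 0, 0, 0, 0.08, 0, 0, 0, 0, 0, 0.04, 0, 0, 0, 0, 0, 0, 0, 0, 0, 0, 0]'

```text
time_s: 15.82
tcp_pos: [0.5405, 0.2939, 0.0087]
eef_rot: [0.236, 1.568, -2.779]
wrist_force: [-0.8, -0.6, -0.8]
opening: 0.0153
```

```bash
python3 -c "
from h import *
go([.541,.2935,.009],Rt(.122,0))
"
```

```text
shift/0.1 [-0.003  0.004 -0.005] turn/.15 [ 0.031  0.02  -0.005] tcp [0.5405 0.2939 0.0087] t 15.825 F [-0.82 -0.61 -0.79] open 0.0153 j [-0.8   1.06  0.42  1.73 -0.79  0.53 -1.31]
```

Call:
move_arm --moves '[0.01, 0, 0, 0, 0, 0, 0, 0, 0, 0, 0, 0, 0, 0, 0, 0, 0, 0, 0, 0, 0, 0, 0, 0, 0, 0, 0, 0, 0, 0]' --hand 0.3

```text
time_s: 16.45
tcp_pos: [0.5409, 0.294, 0.008]
eef_rot: [0.349, 1.569, -2.666]
wrist_force: [0.3, -1.2, -0.9]
opening: 0.0572
```

Call:
move_arm --moves '[0, 0, 0, 0, 0, 0, -0.1, 0, 0, 0, 0, 0, -0.3, 0, 0, 0, 0, 0, -0.4, 0, 0, 0, 0, 0, -0.4, 0, 0, 0, 0, 0]'

```text
time_s: 17.08
tcp_pos: [0.541, 0.294, 0.1298]
eef_rot: [0.382, 1.569, -2.633]
wrist_force: [0.5, 0.2, 0.1]
opening: 0.0574
```

Call:
move_arm --moves '[-0.4, 0, 0, 0, 0, 0, -0.4, 0, 0, 0, 0, 0, -0.2, 0, 0, 0, 0, 0, 0, 0, 0, 0, 0, 0]'

```text
time_s: 17.58
tcp_pos: [0.5422, 0.2943, 0.23]
eef_rot: [-2.745, 1.569, 0.523]
wrist_force: [-0.2, 1.1, -0.8]
opening: 0.0575
```

```bash
python3 -c "
from h import *
go([.541,.2935,.25],Rt(.122,0))
c=cap('side','s10.png');P=cloud(c);c=cap('wrist','w10.png');P=cloud(c)
x,y,z=P[...,0],P[...,1],P[...,2]
m=(x>.53)&(x<.6)&(abs(y-.295)<.02)&(z>.02)&(z<.06);p=P[m];print(p.min(0),p.max(0),np.polyfit(p[:,0],p[:,2],1))
a=cv2.imread('pics/side0.png')
cv2.imwrite('pics/c10.png',np.hstack([cv2.resize(cv2.imread('pics/s10.png')[230:350,210:370],(400,300)),cv2.resize(cv2.imread('pics/w10.png'),(400,300))]))
"
```

```text
shift/0.1 [-0.2    0.007  0.013] turn/.15 [ 0.031 -0.011  0.005] tcp [0.5422 0.2943 0.23  ] t 17.575 F [-0.21  1.08 -0.8 ] open 0.0575 j [-0.92  0.78  0.67  1.63 -0.57  0.94 -1.49]
[0.5300734  0.28464153 0.02461268] [0.58629612 0.30655678 0.03791067] [-0.02120802  0.0476567 ]
```

View pics/c10.png

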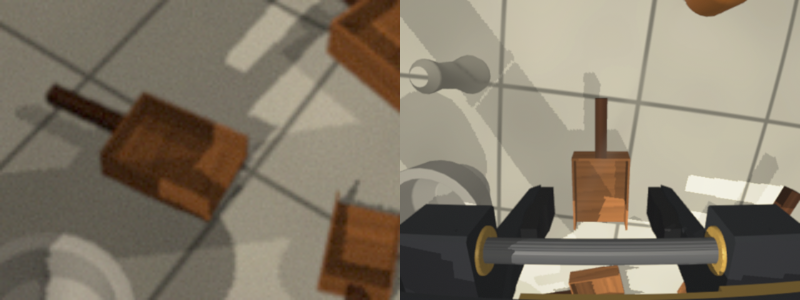

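The wrist and side views show the scoop flat at its old place, released. Next I go to the dial and check the hopper on the way.

```bash
cat >> h.py <<'E'
def Rd(t,yaw=0):
    B=np.array([[0,1,0],[0,0,-1],[-1,0,0.]])
    return Ro.from_euler('z',yaw).as_matrix()@Ro.from_euler('x',-t).as_matrix()@B
E
python3 -c "
from h import *
go([.60,-.05,.31],Rd(0))
"
```

```text
shift/0.1 [-0.823  3.49  -0.151] turn/.15 [-9.627  0.019  0.012] tcp [0.5406 0.2942 0.2275] t 17.675 F [ 0.67 -0.79 -0.04] open 0.0573 j [-0.92  0.78  0.67  1.63 -0.57  0.94 -1.49]
```

Call:
move_arm --moves '[-0.3, 0.1, 0, 0, 0, 0, -0.3, 0.3, -0.05, 0, 0, 0, -0.2, 0.45, -0.05, 0, 0, 0, 0, 0.5, -0.03, 0, 0, 0, 0, 0.5, -0.03, 0, 0, 0]' --hand -1

```text
time_s: 18.3
tcp_pos: [0.5802, 0.1116, 0.3069]
eef_rot: [0.171, 1.567, -2.843]
wrist_force: [-0.5, 0.7, -0.8]
opening: 0.0096
```

Call:
move_arm --moves '[0, 0.5, 0, -0.5, 0, 0, 0, 0.5, 0, -0.9, 0, 0, 0, 0.3, 0, -0.95, 0, 0, 0, 0, 0, -0.95, 0, 0, 0, 0, 0, -0.95, 0, 0]'

```text
time_s: 18.92
tcp_pos: [0.6061, -0.0146, 0.3064]
eef_rot: [-0.627, 1.566, -3.001]
wrist_force: [-0.3, -0.5, 0.2]
opening: 0.0006
```

Call:
move_arm --moves '[0, 0, 0, -0.95, 0, 0, 0, 0, 0, -0.95, 0, 0, 0, 0, 0, -0.95, 0, 0, 0, 0, 0, -0.95, 0, 0, 0, 0, 0, -0.95, 0, 0]'

```text
time_s: 19.55
tcp_pos: [0.6061, -0.0139, 0.3065]
eef_rot: [-1.349, 1.566, -3.009]
wrist_force: [-0.3, -0.6, -0.3]
opening: 0.0003
```

```bash
python3 -c "
from h import *
go([.60,-.05,.31],Rd(0))
c=cap('wrist','w11.png')
"
```

```text
shift/0.1 [-0.035 -0.028  0.365] turn/.15 [-0.595  0.006  0.034] tcp [ 0.6061 -0.0139  0.3065] t 19.55 F [-0.35 -0.63 -0.34] open 0.0003 j [-0.21  0.61  0.28  1.55 -0.19  1.02  0.03]
```

View pics/w11.png

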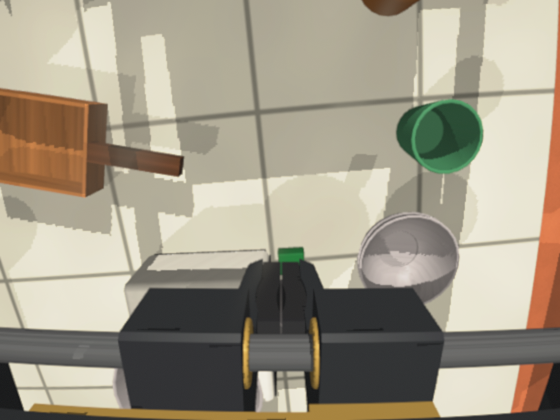

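Call:
move_arm --moves '[-0.1, 0, 0, -0.6, 0, 0, 0, -0.2, 0.5, 0, 0, 0, 0, -0.2, 0.5, 0, 0, 0, 0, -0.2, 0.5, 0, 0, 0, 0, -0.2, 0.5, 0, 0, 0]'

```text
time_s: 20.23
tcp_pos: [0.5249, -0.2149, 0.3174]
eef_rot: [-1.574, 1.567, 3.133]
wrist_force: [0.2, -0.7, 0.4]
opening: 0.0005
```

Call:
move_arm --moves '[0, -0.2, 0.4, 0, 0, 0, 0, -0.1, 0.1, 0, 0, 0, 0, 0, 0, 0, 0, 0, 0, 0, 0, 0, 0, 0]'

```text
time_s: 20.72
tcp_pos: [0.4971, -0.2613, 0.3181]
eef_rot: [-2.037, 1.569, 2.674]
wrist_force: [-0.4, 0.2, -0.4]
opening: 0.0003
```

```bash
python3 -c "
from h import *
c=cap('wrist','w12.png');P=cloud(c);np.savez('w12.npz',P=P,im=c['image'])
go([.606,-.05,.31],Rd(0.3))
"
```

```text
shift/0.1 [ 0.082  1.087 -2.114] turn/.15 [-0.003 -2.004  0.012] tcp [ 0.4972 -0.2613  0.3182] t 20.775 F [-0.6  -0.19 -0.48] open 0.0002 j [ 0.25  0.52  0.25  1.67 -0.15  0.97  0.55]
```

View pics/w12.png

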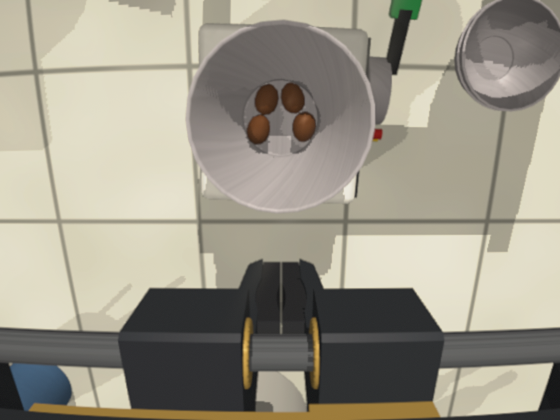

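All four nutmegs lie in the hopper, at (266,99), (292,97), (259,128) and (304,126). Now I'll measure the paddle.

```bash
python3 -c "
from h import *
d=np.load('w12.npz');P=d['P'];im=d['im'].astype(int);x,y,z=P[...,0],P[...,1],P[...,2]
m=(im[...,1]>1.5*im[...,0])&(im[...,1]>1.3*im[...,2])&(z>.05)
p=P[m];print('paddle',m.sum(),p.min(0).round(4),p.max(0).round(4),np.polyfit(p[:,1],p[:,2],1))
from scipy.optimize import least_squares
m=(z>.166)&(z<.176)&(abs(x-.497)<.09)&(abs(y+.2)<.09);p=P[m];f=least_squares(lambda q:np.hypot(p[:,0]-q[0],p[:,1]-q[1])-q[2],[.496,-.2,.073],loss='soft_l1',f_scale=.003);print(f.x.round(4))
# mill top edges
t=(z>.092)&(z<.105)&(im.min(-1)>90)
for lo in(-.28,-.26,-.13,-.122):
  k=t&(y>lo)&(y<lo+.01)&(x>.4)&(x<.59);print('y',lo,np.percentile(x[k],[1,99]).round(4) if k.any() else 0)
"
```

```text
paddle 397 [ 0.5966 -0.1118  0.1039] [ 0.6212 -0.0977  0.1161] [0.52261236 0.16538979]
[ 0.4978 -0.2015  0.0713]
y -0.28 [0.4175 0.5769]
y -0.26 [0.4164 0.5781]
y -0.13 [0.4213 0.5786]
y -0.122 [0.4235 0.5715]
```

```bash
python3 -c "
from h import *
go([.610,-.098,.20],Rd(0.2))
"
```

```text
shift/0.1 [ 1.181  1.129 -1.634] turn/.15 [-0.003 -1.337  0.011] tcp [ 0.4972 -0.2613  0.3182] t 20.775 F [-0.6  -0.19 -0.48] open 0.0002 j [ 0.25  0.52  0.25  1.67 -0.15  0.97  0.55]
```

Call:
move_arm --moves '[0, 0.2, -0.3, 0, -0.3, 0, 0, 0.3, -0.45, 0, -0.5, 0, 0, 0.3, -0.45, 0, -0.5, 0, 0, 0.3, -0.4, 0, 0, 0, 0, 0, 0, 0, 0, 0]'

```text
time_s: 21.4
tcp_pos: [0.6093, -0.0969, 0.3011]
eef_rot: [-0.013, 1.379, -1.575]
wrist_force: [-0.0, 0.0, 0.3]
opening: 0.0006
```

```bash
python3 -c "
from h import *
go([.610,-.098,.145],Rd(0.2))
"
```

```text
shift/0.1 [ 1.534  0.011 -0.288] turn/.15 [ 0.056 -0.052  0.006] tcp [ 0.6093 -0.0969  0.3011] t 21.4 F [-0.03  0.01  0.34] open 0.0006 j [-0.22  0.63  0.36  1.56 -0.02  0.97  0.09]
```

Call:
move_arm --moves '[0.3, 0, -0.08, 0.06, -0.05, 0, 0.4, 0.01, -0.08, 0, 0, 0, 0.4, 0, -0.07, 0, 0, 0, 0.3, 0, -0.05, 0, 0, 0, 0, 0, 0, 0, 0, 0]'

```text
time_s: 22.02
tcp_pos: [0.6056, -0.1056, 0.1584]
eef_rot: [-0.026, 1.367, -1.609]
wrist_force: [0.0, -0.5, 1.2]
opening: 0.0006
```

```bash
python3 -c "
from h import *
go([.610,-.100,.115],Rd(0.2))
c=cap('scene','s13.png');c=cap('wrist','w13.png');c=cap('side','d13.png')
cv2.imwrite('pics/c13.png',np.hstack([cv2.resize(cv2.imread('pics/s13.png')[130:280,70:270],(400,300)),cv2.resize(cv2.imread('pics/d13.png')[80:230,230:430],(400,300))]))
"
```

```text
shift/0.1 [ 0.414  0.046 -0.143] turn/.15 [-0.077  0.022  0.051] tcp [ 0.6056 -0.1056  0.1584] t 22.025 F [ 0.03 -0.51  1.16] open 0.0006 j [-0.19  0.8   0.32  1.71 -0.05  0.65  0.06]
```

View pics/c13.png

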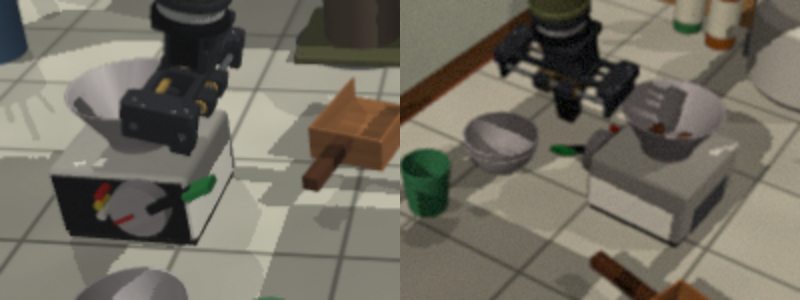

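View pics/w13.png

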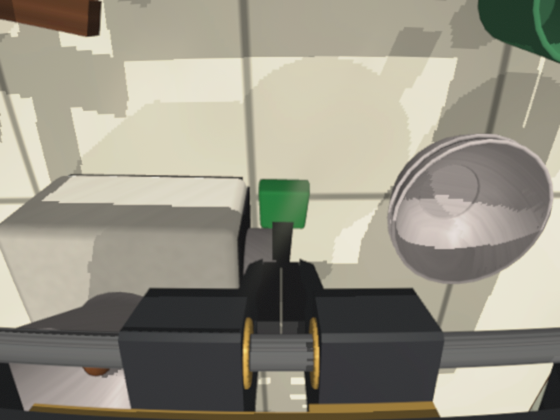

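```bash
python3 -c "
from h import *
c=cap('wrist');P=cloud(c);im=c['image'].astype(int);x,y,z=P[...,0],P[...,1],P[...,2]
v,u=np.mgrid[0:420,0:560]
m=(im[...,1]>1.5*im[...,0])&(im[...,1]>1.3*im[...,2])&(u>240)&(u<330)&(v>160)&(v<240)&(z>.05)
p=P[m];print('paddle',m.sum(),np.percentile(p,[2,50,98],axis=0).round(4),np.polyfit(p[:,1],p[:,2],1))
print(status.read_state()['tcp_pos'])
"
```

```text
paddle 1915 [[ 0.5979 -0.1086  0.1086]
 [ 0.6087 -0.089   0.118 ]
 [ 0.6208 -0.0778  0.1231]] [0.37498754 0.15122454]
[ 0.60854955 -0.10613088  0.1620406 ]
```

```bash
python3 -c "
from h import *
go([.609,-.098,.13],Rd(0.2))
go([.609,-.090,.035],Rd(0.3))
"
```

```text
shift/0.1 [ 0.297  0.003 -0.144] turn/.15 [-0.088  0.025 -0.002] tcp [ 0.6085 -0.1061  0.162 ] t 22.225 F [ 0.57  1.06 -0.45] open 0.0007 j [-0.19  0.8   0.33  1.71 -0.05  0.65  0.06]
shift/0.1 [ 1.212e+00 -1.000e-03 -4.150e-01] turn/.15 [-0.088 -0.642  0.002] tcp [ 0.6085 -0.1061  0.162 ] t 22.225 F [ 0.57  1.06 -0.45] open 0.0007 j [-0.19  0.8   0.33  1.71 -0.05  0.65  0.06]
```

Call:
move_arm --moves '[0.15, 0, -0.07, -0.08, 0, 0, 0.15, 0, -0.07, 0, 0, 0, 0, 0, 0, 0, 0, 0]' --force 40

```text
time_s: 22.6
tcp_pos: [0.6062, -0.0971, 0.1261]
eef_rot: [-0.031, 1.368, -1.601]
wrist_force: [0.3, -1.0, -0.1]
opening: 0.0005
```

```bash
python3 -c "
from h import *
go([.609,-.096,.10],Rd(0.2))
go([.609,-.090,.035],Rd(0.3))
"
```

```text
shift/0.1 [ 0.254  0.029 -0.063] turn/.15 [0.008 0.018 0.041] tcp [ 0.6062 -0.0971  0.1261] t 22.6 F [ 0.25 -1.03 -0.13] open 0.0005 j [-0.2   0.85  0.31  1.73 -0.05  0.59  0.06]
shift/0.1 [ 0.878  0.033 -0.253] turn/.15 [ 0.011 -0.649  0.04 ] tcp [ 0.6062 -0.0971  0.1261] t 22.6 F [ 0.25 -1.03 -0.13] open 0.0005 j [-0.2   0.85  0.31  1.73 -0.05  0.59  0.06]
```

Call:
move_arm --moves '[0.1, 0.02, -0.03, 0, -0.05, 0, 0.1, 0, -0.03, 0, -0.05, 0, 0.1, 0, -0.03, 0, -0.05, 0, 0.1, 0, -0.03, 0, -0.05, 0, 0, 0, 0, 0, 0, 0]'

```text
time_s: 23.22
tcp_pos: [0.6097, -0.0944, 0.0857]
eef_rot: [-0.011, 1.337, -1.582]
wrist_force: [-0.3, 2.4, 4.1]
opening: 0.0005
```

```bash
python3 -c "
from h import *
go([.609,-.090,.035],Rd(0.3))
c=cap('wrist','w14.png');c=cap('scene','s14.png')
cv2.imwrite('pics/c14.png',np.hstack([cv2.resize(cv2.imread('pics/s14.png')[130:280,70:270],(400,300)),cv2.resize(cv2.imread('pics/w14.png'),(400,300))]))
"
```

```text
shift/0.1 [ 0.483 -0.005 -0.16 ] turn/.15 [ 0.004 -0.444  0.016] tcp [ 0.6097 -0.0944  0.0857] t 23.225 F [-0.32  2.42  4.12] open 0.0005 j [-0.22  0.92  0.33  1.74 -0.05  0.51  0.03]
```

View pics/c14.png

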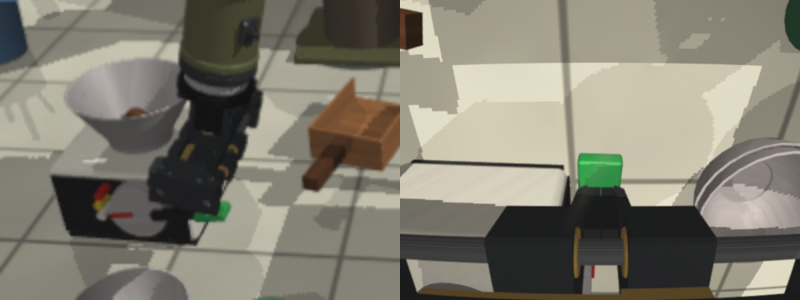

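The fingertips are pressing the paddle, seen in the scene crop at (212,212), and the reaction is about 4.5 N. I'll continue.

Call:
move_arm --moves '[0.1, 0, -0.03, 0, -0.1, 0, 0.1, 0, -0.03, 0, -0.1, 0, 0.1, 0, -0.03, 0, -0.1, 0, 0.08, 0, -0.03, 0, -0.1, 0, 0, 0, 0, 0, 0, 0]'

```text
time_s: 23.95
tcp_pos: [0.6086, -0.0936, 0.0459]
eef_rot: [-0.015, 1.276, -1.586]
wrist_force: [0.1, 0.8, 4.0]
opening: 0.0005
```

```bash
python3 -c "
from h import *
go([.609,-.090,.035],Rd(0.3))
c=cap('wrist','w15.png');P=cloud(c);im=c['image'].astype(int);x,y,z=P[...,0],P[...,1],P[...,2]
m=(im[...,1]>1.5*im[...,0])&(im[...,1]>1.3*im[...,2])&(z>.01)&(abs(x-.61)<.03)&(abs(y+.085)<.03);p=P[m]
print(m.sum(),np.percentile(p,[3,50,97],axis=0).round(4),np.polyfit(p[:,1],p[:,2],1))
c=cap('scene','s15.png')
cv2.imwrite('pics/c15.png',np.hstack([cv2.resize(cv2.imread('pics/s15.png')[170:270,80:213],(400,300)),cv2.resize(cv2.imread('pics/w15.png'),(400,300))]))
"
```

```text
shift/0.1 [ 0.094  0.005 -0.066] turn/.15 [ 0.002 -0.033  0.03 ] tcp [ 0.6086 -0.0936  0.0459] t 23.95 F [0.07 0.79 3.99] open 0.0005 j [-0.28  1.    0.38  1.75 -0.05  0.44 -0.03]
2540 [[ 0.5986 -0.085   0.0331]
 [ 0.6101 -0.0767  0.04  ]
 [ 0.622  -0.0698  0.0446]] [-0.47506444  0.00333553]
```

View pics/c15.png

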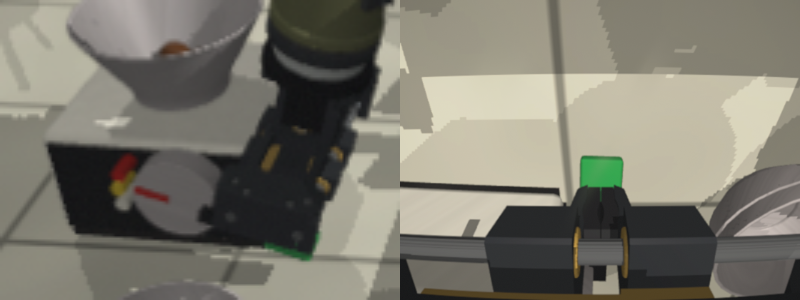

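```bash
cat > ptr.py <<'E'
from h import *
def ptr(P,im,tag):
    im=im.astype(int);x,y,z=P[...,0],P[...,1],P[...,2]
    m=(im[...,0]>1.7*im[...,1])&(im[...,0]>1.7*im[...,2])&(abs(y+.2)<.08)&(x>.57)&(x<.63)&(z>.01)&(z<.13)
    n,lab,st,ce=cv2.connectedComponentsWithStats(m.astype(np.uint8))
    for i in range(1,n):
        if st[i,4]<5: continue
        p=P[lab==i];q=p[:,1:]-p[:,1:].mean(0);w=np.linalg.svd(q)[2][0]
        print(tag,st[i].tolist(),p.mean(0).round(4),'axis ang',np.arctan(w[1]/w[0]).round(3),'ang from dial axis',np.arctan2(p[:,2].mean()-.066,-.175-p[:,1].mean()).round(3))
if __name__=='__main__':
    d=np.load('scene0.npz');ptr(d['P'],d['im'],'rest')
    c=cap('scene');ptr(cloud(c),c['image'],'now')
    c=cap('wrist');P=cloud(c);im=c['image'].astype(int);x,y,z=P[...,0],P[...,1],P[...,2]
    v,u=np.mgrid[0:420,0:560]
    m=(im[...,1]>1.5*im[...,0])&(im[...,1]>1.3*im[...,2])&(z>.005)&(abs(x-.61)<.008)&(abs(y+.085)<.04)
    for r in range(150,280,6):
        k=m&(v==r)
        if k.sum()>3: print(r,P[k].mean(0).round(4))
    s=status.read_state();print(s['tcp_pos'].round(4),s['wrist_force'].round(2),s['time_s'])
E
python3 ptr.py
```

```text
rest [116, 221, 10, 10, 55] [ 0.5895 -0.2176  0.086 ] axis ang 0.695 ang from dial axis 0.44
rest [127, 237, 10, 6, 23] [ 0.6039 -0.1923  0.0579] axis ang 0.719 ang from dial axis -0.441
now [116, 221, 10, 10, 56] [ 0.5893 -0.2178  0.0859] axis ang 0.694 ang from dial axis 0.436
now [125, 232, 11, 5, 27] [ 0.6039 -0.1934  0.0728] axis ang -0.227 ang from dial axis 0.355
222 [ 0.61   -0.0697  0.0363]
228 [ 0.61   -0.0706  0.0394]
234 [ 0.61   -0.0733  0.04  ]
240 [ 0.6101 -0.0757  0.041 ]
246 [ 0.61   -0.0785  0.0417]
252 [ 0.61   -0.0811  0.0425]
258 [ 0.6098 -0.0838  0.0433]
[ 0.6087 -0.0934  0.0468] [-1.22  0.84  3.92] 24.15
```

The paddle's face slope gives a dial angle of about 0.80 rad and the pointer's turn gives about 0.80 rad too. I'll press about 8 mm further to reach 0.90.

Call:
move_arm --moves '[0.045, 0, -0.02, 0, -0.05, 0, 0.04, 0, -0.01, 0, 0, 0, 0, 0, 0, 0, 0, 0, 0, 0, 0, 0, 0, 0]'

```text
time_s: 24.65
tcp_pos: [0.609, -0.0935, 0.0381]
eef_rot: [-0.009, 1.269, -1.581]
wrist_force: [-0.7, -1.2, 6.7]
opening: 0.0004
```

```bash
python3 ptr.py
```

```text
rest [116, 221, 10, 10, 55] [ 0.5895 -0.2176  0.086 ] axis ang 0.695 ang from dial axis 0.44
rest [127, 237, 10, 6, 23] [ 0.6039 -0.1923  0.0579] axis ang 0.719 ang from dial axis -0.441
now [116, 221, 10, 10, 54] [ 0.5891 -0.2178  0.0858] axis ang 0.689 ang from dial axis 0.434
now [125, 231, 11, 6, 26] [ 0.6043 -0.1918  0.0744] axis ang -0.383 ang from dial axis 0.465
228 [ 0.6102 -0.0731  0.0275]
234 [ 0.6102 -0.0751  0.0291]
240 [ 0.6102 -0.0775  0.0302]
246 [ 0.6102 -0.0801  0.0311]
252 [ 0.6099 -0.0824  0.0324]
258 [ 0.6104 -0.0849  0.0335]
[ 0.609  -0.0934  0.0382] [-1.25 -0.84  6.45] 24.75
```

All three estimates agree on 0.90 to 0.92 rad, with about 6.5 N of push. One last check of stability and the bystanders.

Call:
move_arm --moves '[0, 0, 0, 0, 0, 0, 0, 0, 0, 0, 0, 0, 0, 0, 0, 0, 0, 0, 0, 0, 0, 0, 0, 0, 0, 0, 0, 0, 0, 0]'

```text
time_s: 25.38
tcp_pos: [0.609, -0.0935, 0.0382]
eef_rot: [-0.009, 1.269, -1.581]
wrist_force: [-0.1, -1.0, 5.9]
opening: 0.0006
```

```bash
python3 ptr.py|grep -v rest; python3 -c "
from h import *
a=cap('side','sf.png');b=cap('scene','sf2.png')
x=cv2.imread('pics/sf.png');y=cv2.imread('pics/sf2.png');cv2.imwrite('pics/cf.png',np.hstack([cv2.resize(x,(400,300)),cv2.resize(y,(400,300))]))
for n,c in(('side',a),('scene',b)):
    d=np.abs(c['image'].astype(int)-np.load(n+'0.npz')['im']).sum(-1)
    P0=np.load(n+'0.npz')['P'];P=cloud(c)
    for k,(X,Y,r) in dict(mortar=(.41,.5,.1),jar=(.745,.18,.05),cup=(.777,.015,.05),bowl=(.75,-.11,.08),pestle=(.595,.48,.05)).items():
        f=lambda P:P[(np.hypot(P[...,0]-X,P[...,1]-Y)<r)&(P[...,2]>.02)&(P[...,2]<.13)].mean(0).round(4)
        print(n,k,f(P0),f(P))
"
```

```text
now [116, 221, 10, 10, 54] [ 0.5894 -0.2174  0.086 ] axis ang 0.718 ang from dial axis 0.441
now [125, 231, 11, 6, 26] [ 0.604  -0.192   0.0742] axis ang -0.459 ang from dial axis 0.45
228 [ 0.6101 -0.0732  0.0274]
234 [ 0.6101 -0.0751  0.0291]
240 [ 0.6102 -0.0775  0.0303]
246 [ 0.6101 -0.08    0.0312]
252 [ 0.6103 -0.0825  0.0324]
258 [ 0.6101 -0.085   0.0334]
[ 0.609  -0.0935  0.0382] [-1.26 -0.44  5.92] 25.475
side mortar [0.4189 0.495  0.0652] [0.4189 0.495  0.0652]
side jar [0.7258 0.1924 0.0723] [0.7257 0.1924 0.0722]
side cup [0.7726 0.0168 0.056 ] [0.7725 0.017  0.0555]
side bowl [ 0.7467 -0.1367  0.0422] [ 0.7534 -0.1135  0.045 ]
side pestle [0.5816 0.4864 0.0681] [0.5815 0.4864 0.0678]
scene mortar [0.4232 0.4937 0.0747] [0.4231 0.4938 0.0747]
scene jar [0.7587 0.1798 0.0742] [0.7586 0.1797 0.074 ]
scene cup [0.7791 0.0125 0.0562] [0.7791 0.0126 0.0563]
scene bowl [ 0.7397 -0.1374  0.0431] [ 0.7355 -0.1314  0.05  ]
scene pestle [0.6054 0.4745 0.0677] [0.6053 0.4746 0.0681]
```

View pics/cf.png

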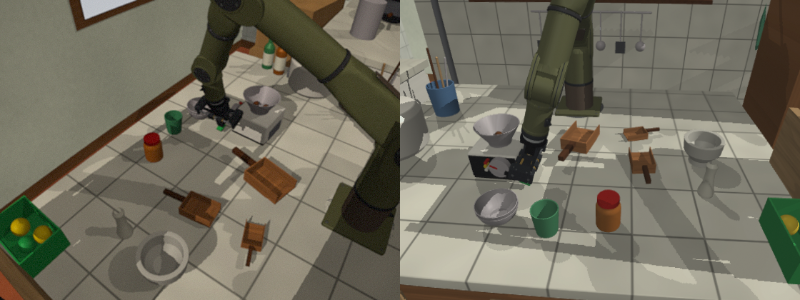

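The bowl's changed averages come from the hand occluding it; in the picture it hasn't moved. I'm handing in.

```bash
python3 -c "
from h import *
print(robot.job_done())"
```

```text
the job is handed in; nothing more can be done
None
```

I poured all four nutmegs into the hopper, set the empty scoop back on the ledge and let go of it. The job was handed in at about 25.5 s with the fingertips still holding the paddle at the third click.

**Last checks**
- **Nutmegs:** an overhead wrist picture showed all four on the hopper floor. It was taken before I pressed the dial; from the final angles I could not count all four.
- **Scoop:** it stands flat at its original spot, empty and clear of the fingers.
- **Dial:** the paddle's slope, the paddle's position and the pointer gave 0.90–0.92 rad. The wrist force of about 6 N held steady over the last 0.6 s of waiting.
- **Bystanders:** the mortar, pestle, cup and jar measured the same as at the start, within about 1 mm.

**What disagreed**
- **Pour tilt:** it stopped at about 41° instead of the planned 49°, because two wrist joints reached the ends of their ranges. The scoop emptied anyway.
- **Bowls:** their averaged depth readings shifted by up to 24 mm, which I put down to the hand being near them or covering them. In the pictures they look unmoved, but I did not measure them again separately.

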